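# Unhook the cereal-bar mould's lid and seat it on its two pins

### The job

The lid of the cereal-bar mould hangs by its keyhole on the stud of the sloping rack: slide it up the slope until the stud's head is in the wide end, lift it free, and seat it on the mould so that both locating pins pass through its two holes and it lies flush on the mould's rim. The larger hole goes on the larger pin; let go of the lid, and leave the other kitchen things where they stand.

Things in the scene. Friction and masses are not known exactly. Their poses are not given: they have to be found in the camera images.
- lid_grip (a point): Centre of the lid's black bar handle; axes of the lid: z out of the plate, y along the bar, x to the tab. Bar 14 mm wide (x), 110 long (y), 16 high, centre 42 mm above the lid's underside, 28 mm clear over the plate; 8 mm posts at y +-45. Lid: rigid aluminium plate 130 x 190 x 6 mm (x, y, z) centred under the bar, 0.3 to 0.55 kg. At the start it lies on the rack's slope, x uphill.
- hole_big (a point): Centre of the lid's larger through hole, 13.5 mm wide, at the underside: 80 mm to +y of the lid's centre, on x = 0. Axes of the lid.
- hole_small (a point): Centre of the lid's smaller through hole, 9.5 mm wide, at the underside: 80 mm to -y of the lid's centre, on x = 0. Axes of the lid.
- keyhole (a point): Centre of the wide end of the lid's keyhole, at the underside, 82 mm to +x of the lid's centre, in a tab 60 mm wide and 6 mm thick on the +x edge (x = 65 to 121 mm). The wide end is 20 x 20 mm; a slot 9 mm wide runs from it in +x to x = 112 mm. At the start the stud is in the top end of this slot. Axes of the lid.
- rack: Steel drying rack fixed to the table; origin on the table under its middle, z up, x horizontally uphill, roughly towards the robot. Its flat panel, 200 x 200 mm, rises towards +x at 0.35 rad (20 degrees), its surface 55 mm above the origin; the lid lies on it. Top edge 90 mm high. Rack and mould stand one on the left and one on the right, either way round.
- stud (a point): Head of the stud that stands square out of the rack's panel near its upper edge: shank 7 mm thick, head 14 mm wide, 4 mm thick, its underside 8.5 mm and top 12.5 mm above the panel; axes of the rack. At the start it is 108.5 mm uphill of the lid's centre: slide the lid 26.5 mm straight up the slope to bring the wide end round the head, then lift it square off the panel.
- mould: Aluminium mould with six filled cavities, fixed to the table: 152 x 200 mm (x, y), flat rim 40 mm above its origin, which lies on the table under its centre; z up, x roughly towards the robot. Seated, the lid's x and y point as the mould's do, its underside rests on the rim and the handle's centre is 82 mm above the table.
- groove (a point): Middle of the mould, at rim height, axes of the mould. A steel strip 18 mm wide lies along y in a groove here, with two dowel pins: 12 mm thick at y = +80, 8 mm at y = -80. Pins end 18 mm above the rim; the top 7 mm taper by 1.5 mm a side. The strip is clamped firm anywhere from -15 to +15 mm along x; this setting is not measured: look, or feel for the pins with the lid.
- spatula: Spatula 240 mm long lying between mould and rack; leave alone.
- spice: Small amber spice jar, 42 mm wide, 90 mm high, upright; leave alone.
- mug: White mug, 80 mm wide, 90 mm high, upright; leave alone.
- bowl: White bowl, 110 mm wide, 55 mm high; leave alone.
- can: Food can, 72 mm wide, 100 mm high, upright; leave alone.
- timer: White kitchen timer, 64 mm wide, 55 mm high; leave alone.
- spoon: Wooden spoon 220 mm long, lying; leave alone.

How it is judged:
By the outcome, as a careful person would: the job done as asked, in the order asked, and still so for the second after the job is handed in, with the robot touching nothing.
It also fails if it takes over 56 s, if anything falls off the work surface, if the arm or the gripper's body presses on something with over 40 N, if the wrist force passes 120 N, or if a joint passes its speed limit or range.

### The arm

A 6-joint arm with a two-finger parallel gripper is mounted at the origin on the work surface. World frame = base frame: x ahead of the robot, y to its left, z up, the work surface at z = 0. Lengths are in mm, angles in rad, forces in N, time in s.
With the tool pointing down it reaches from about 350 to 775 mm from the base axis. Payload 7.3 kg.
Tool frame: the origin (TCP) lies between the finger pads; the fingertips stand 17 mm ahead of it and the grasp point (between the pads) lies 2 mm behind it; z points along the fingers, y is the direction in which the jaws open and shut (so a half turn about z gives the same grasp; the last joint's range is limited). The gripper opens to 92 mm and grips with 3 to 60 N. Pads are 19 mm wide; open, the fingers measure 130 mm over their backs; the gripper's body (75 mm by 190 mm) begins 47 mm behind the grasp point.
Start: joints at [-1.255, 0.342, 1.524, -0, 1.275, -0.146], TCP at [233.943, -470.015, 243.741] pointing down, gripper open.
Joint ranges: [-2.53, 2.53], [-0.77, 2.02], [0.04, 2.7], [-1, 4.14], [0.28, 2.66], [-3.11, 3.11]. Speed limits (rad/s): [2.57, 2.57, 3.14, 3.14, 3.14, 3.14].

### API

Orientations are given as [roll, pitch, yaw] about the fixed x, y, z axes, in that order (R = Rz(yaw) Ry(pitch) Rx(roll)).
In Python, from plant import get_obs, capture, get_calibration, close_job gives the robot as it stands.
- The arm moves only by the tool carry_out, never from a script. Its argument "moves" is one flat list of numbers, 7 for each row, row after row: the shift along the tool's x, y, z normalised to -1 to 1, where 1 is 40 cm, then the turn, a rotation vector about the tool's x, y, z normalised to -1 to 1, where 1 is 30 degrees, then the opening, from 0 (shut) to 1 (fully open). A call has exactly 8 rows; each row is the pose to reach, as a shift and turn from the pose measured when the call began, along the tool's axes at that moment; what a row does not reach only later rows make up. A row lasts 1/10 s, in which the tool goes at most 50 mm and 8.59 degrees, less where a joint would pass 70% of its speed; a pose out of reach is approached as far as the arm can. A call with a number of a shift or a turn outside -1 to 1 is refused whole. A call with a gripper value outside its range is refused whole. The fingers move at their own pace and stop on an object; the grip force is fixed at half the most. Time passes only in rows, so rows that repeat a pose let the fingers close, or fill a call up. It gives the time, the measured TCP pose, the force and the opening at its end, in the units of the state.
- get_obs(): the state, without advancing time (a new reading comes with each control period).
- capture(name): name is "scene" or "top" or "wrist"; returns the picture (384x512x3 uint8, red, green, blue); there is no depth.
- get_calibration(name): a dict with "vfov" (degrees; the focal length in pixels is half the picture's height over the tangent of half this angle, whatever the lens; pixels are square), "cx", "cy" (the principal point, pixels), "cam_to_world" (4x4, takes a point from camera to world coordinates). Camera axes: x right, y up, looking along -z (the intrinsics and any distortion apply to the point x, -y, -z); pixel columns grow to the right and rows downward; lengths in mm; the calibration is good to about 2 mm. A picture is of the moment at which its call begins: read the wrist's pose just before it. get_calibration takes no time and is no camera call; for the wrist camera it gives the pose at the moment of the call.
- close_job(): hands the job in, once; it reports no verdict.
The state is a dict: "time": time; "joint_positions": joint angles; "dq": joint speeds; "tau": joint torques, N m; "tool_pos": TCP position; "tcp_rot": TCP orientation; "contact_force": force on the tool from outside, world axes, zero at the start; "moment": the same for the moment, N m; "grip_width": finger opening in mm.
Only numpy, scipy, OpenCV 4.12 (cv2) and the standard library are available. Lean on these libraries where they do the work, as an engineer would, in place of code of your own. Each camera call takes 0.05 s, during which the arm holds its last target.

## Working session

There is one attempt and no reset: what is moved stays moved. The work goes in short steps, Python scripts to look and compute and a tool call to move; the robot and the scene stay as the last step left them, time stands still between calls to the robot, and variables do not carry over. Pictures are saved under pics/ and viewed, and the job is handed in when it is done.

Besides the shell and the picture viewer there is one more tool, called after ">>>" by a JSON object that holds its "op" and its "data", one argument or row to a line. carry_out: Moves the arm, as the interface text tells. Scaled input: -1 to 1 covers 40 cm each way for a shift and 30 degrees each way for a turn. Its arguments: {"type":"object","properties":{"moves":{"type":"array","items":{"type":"number"}}},"required":["moves"]}

```bash
mkdir -p pics; ls; python3 - <<'E'
from plant import *
import cv2
o=get_obs()
for k,v in o.items(): print(k,v)
for n in ["scene","top","wrist"]:
    c=get_calibration(n); print(n,c)
    cv2.imwrite(f"pics/{n}0.png",capture(n)[:,:,::-1])
E
```

```text
pics
time 0.0
joint_positions [-1.25501113e+00  3.42708947e-01  1.52500548e+00 -5.71885647e-06
  1.27538004e+00 -1.45998563e-01]
dq [ 0.00024748  0.00065866  0.00074868 -0.00126964  0.00139949  0.00118   ]
tau [-2.27069642e-03 -4.31250179e+01 -2.44225574e+01  7.16648530e-02
  5.58863988e-02 -1.41189844e-04]
tool_pos [ 233.8140668  -469.64479087  243.05611049]
tcp_rot [-3.14010602e+00 -2.13074568e-04  4.61785274e-01]
contact_force [-0.14734864  0.17223287  0.09643258]
moment [-0.03243272 -0.03951542  0.03391105]
grip_width 91.86507161330061
scene {'vfov': 56.409172608301326, 'cx': 254.3581010999526, 'cy': 195.8497464438945, 'cam_to_world': array([[ 5.44656925e-01, -4.77570444e-01,  6.89402135e-01,
         1.31193571e+03],
       [ 8.38623071e-01,  3.17742722e-01, -4.42437461e-01,
        -4.52137243e+02],
       [-7.75745637e-03,  8.19125163e-01,  5.73562367e-01,
         6.70049367e+02],
       [ 0.00000000e+00,  0.00000000e+00,  0.00000000e+00,
         1.00000000e+00]])}
top {'vfov': 43.34416059462173, 'cx': 255.32995831139726, 'cy': 201.39621382575473, 'cam_to_world': array([[ 1.73833788e-03,  9.98160232e-01, -6.06063484e-02,
         4.79966699e+02],
       [-9.99966638e-01,  2.21880487e-03,  7.86127049e-03,
         9.32818050e+00],
       [ 7.98128124e-03,  6.05906609e-02,  9.98130789e-01,
         1.84796650e+03],
       [ 0.00000000e+00,  0.00000000e+00,  0.00000000e+00,
         1.00000000e+00]])}
wrist {'vfov': 65.97356229023632, 'cx': 255.73229548478835, 'cy': 187.53971795515974, 'cam_to_world': array([[ 4.45753789e-01,  8.51541124e-01,  2.76009553e-01,
         3.09548118e+02],
       [-8.95155592e-01,  4.23980945e-01,  1.37610406e-01,
        -4.32556869e+02],
       [ 1.58129202e-04, -3.08411855e-01,  9.51252912e-01,
         3.84210868e+02],
       [ 0.00000000e+00,  0.00000000e+00,  0.00000000e+00,
         1.00000000e+00]])}
```

```bash
python3 - <<'E'
import cv2
im=cv2.imread("pics/top0.png");cv2.imwrite("pics/top0b.png",cv2.resize(im,(800,600),interpolation=cv2.INTER_CUBIC))
E
```

```text
(no output)
```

View pics/scene0.png

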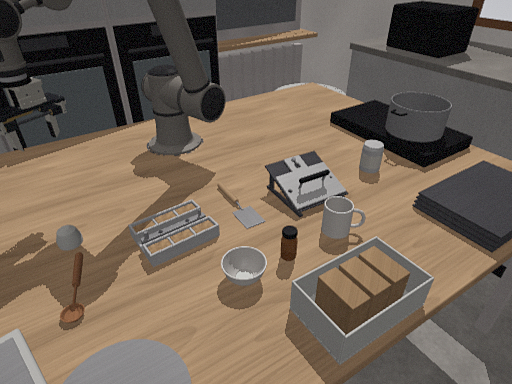

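View pics/top0b.png

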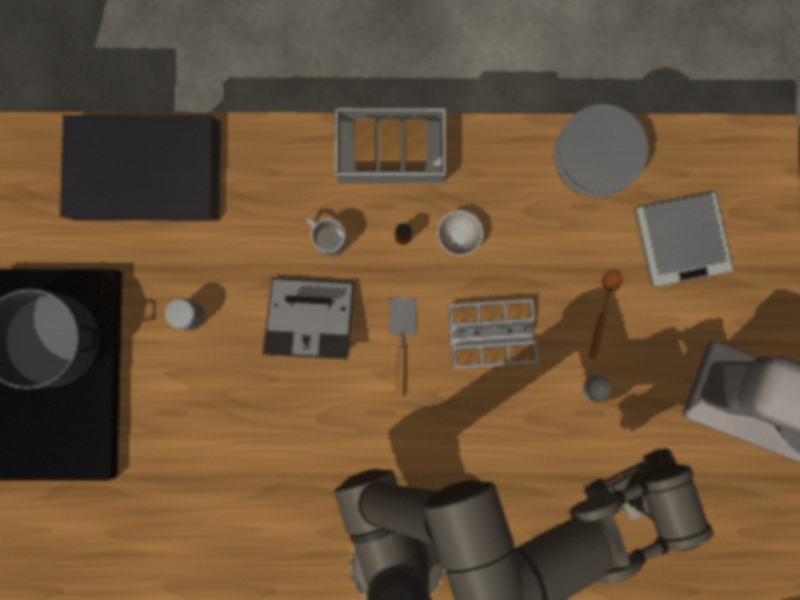

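View pics/wrist0.png

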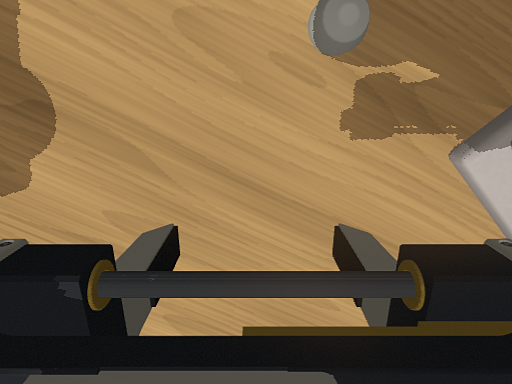

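```bash
cat > h.py <<'E'
import numpy as np, cv2
from scipy.spatial.transform import Rotation as R
from plant import *
def f(c): return 192/np.tan(np.radians(c['vfov'])/2)
def ray(c,u,v):
    T=c['cam_to_world']; d=np.array([(u-c['cx'])/f(c),-(v-c['cy'])/f(c),-1.])
    return T[:3,3],T[:3,:3]@d
def px2w(c,u,v,z):
    o,d=ray(c,u,v); return o+d*(z-o[2])/d[2]
def w2px(c,p):
    T=c['cam_to_world']; q=T[:3,:3].T@(np.asarray(p,float)-T[:3,3])
    return np.array([c['cx']+f(c)*q[0]/-q[2], c['cy']-f(c)*q[1]/-q[2]])
def pose(o=None):
    o=o or get_obs(); return np.array(o['tool_pos']),R.from_euler('xyz',o['tcp_rot'])
def rel(p,Rt,o=None):
    "normalised row to get to p,Rt"
    p0,R0=pose(o); s=R0.inv().apply(np.asarray(p)-p0)/400; w=(R0.inv()*Rt).as_rotvec()/np.radians(30)
    return np.round(np.r_[s,w],4)
def crop(name,im,x0,y0,x1,y1,k):
    cv2.imwrite("pics/"+name,cv2.resize(im[y0:y1,x0:x1],None,fx=k,fy=k,interpolation=cv2.INTER_CUBIC))
E
python3 - <<'E'
from h import *
im=cv2.imread("pics/top0.png")
crop("t_rack.png",im,160,165,240,240,8)
crop("t_mould.png",im,275,180,355,245,8)
c=get_calibration("top")
for n,u,v,z in [("lidbar",197.8,191.4,100),("mould",315.5,213,40),("stud",196,217,80)]:
    print(n,px2w(c,u,v,z))
E
```

```text
lidbar [621.9487891  204.21439234 100.        ]
mould [ 546.68522318 -230.46526833   40.        ]
stud [529.69427391 212.17790544  80.        ]
```

View pics/t_rack.png

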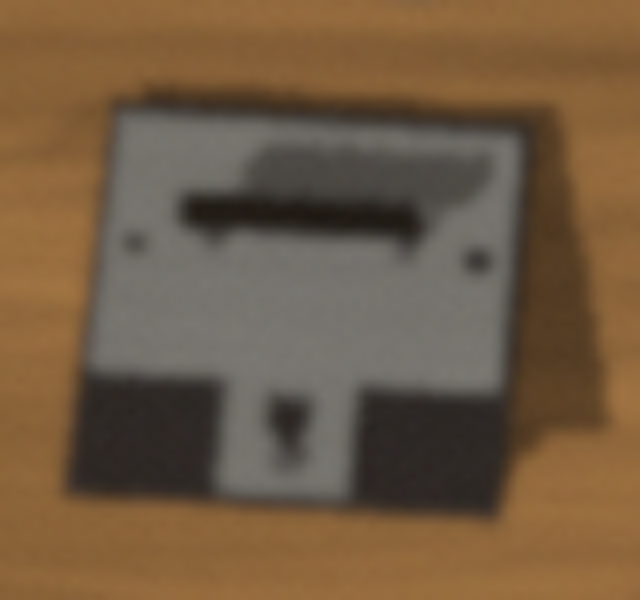

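View pics/t_mould.png

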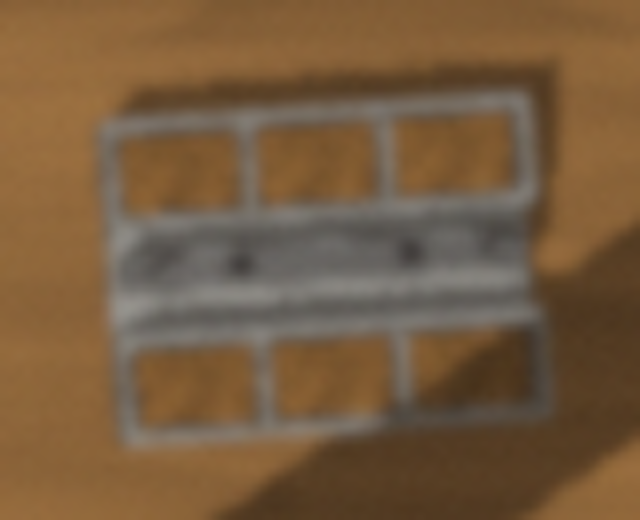

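```bash
python3 - <<'E'
from h import *
print(rel([505,-295,250],R.from_euler('xyz',[np.pi,0,0.4618+np.radians(29.5)])))
E
```

```text
[ 8.015e-01 -8.900e-02 -1.670e-02 -2.100e-03 -9.000e-04 -9.833e-01]
```

>>> {"op": "carry_out", "data": {
  "moves": [0.8,-0.09,-0.017,0,0,-0.983,1,0.8,-0.09,-0.017,0,0,-0.983,1,0.8,-0.09,-0.017,0,0,-0.983,1,0.8,-0.09,-0.017,0,0,-0.983,1,0.8,-0.09,-0.017,0,0,-0.983,1,0.8,-0.09,-0.017,0,0,-0.983,1,0.8,-0.09,-0.017,0,0,-0.983,1,0.8,-0.09,-0.017,0,0,-0.983,1]
}}

```text
time: 0.95
tool_pos: [506.5, -292.6, 249.5]
tcp_rot: [-3.14, -0.001, 0.981]
contact_force: [0.0, -0.8, -0.2]
grip_width: 92.2
```

```bash
python3 - <<'E'
from h import *
import pickle
o=get_obs();c=get_calibration("wrist");im=capture("wrist")[:,:,::-1].copy()
print(np.abs(o['dq']).max(), o['tool_pos'])
pickle.dump((o,c,im),open("m1.pkl","wb"))
cv2.imwrite("pics/m1.png",cv2.resize(im,(800,600),interpolation=cv2.INTER_CUBIC))
print(w2px(c,[547,-230,40]))
E
```

```text
0.06559158354165885 [ 506.48210046 -292.60198655  249.45933171]
[254.23798411 100.46496006]
```

View pics/m1.png

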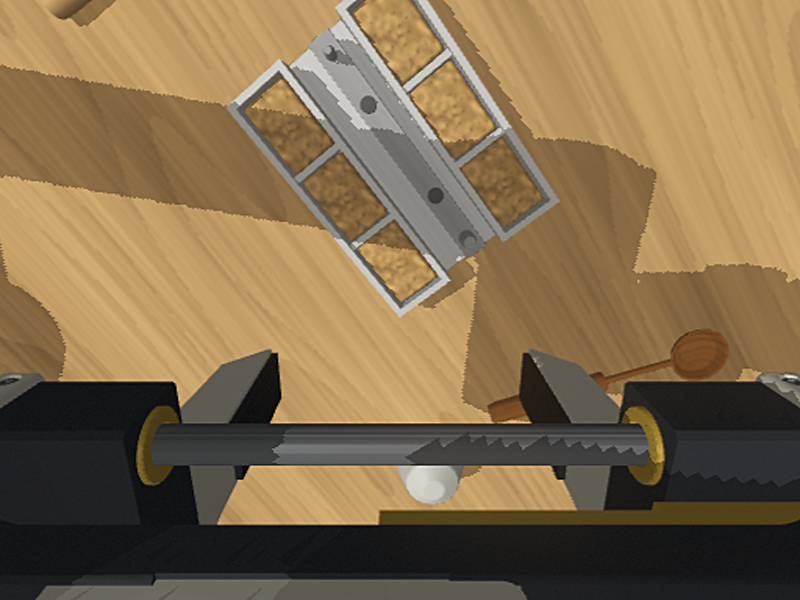

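```bash
python3 - <<'E'
from h import *
import pickle
o,c,im=pickle.load(open("m1.pkl","rb"))
crop("m1a.png",im,190,10,330,130,5)
crop("m1b.png",im,240,100,360,200,6)
E
```

```text
(no output)
```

View pics/m1a.png

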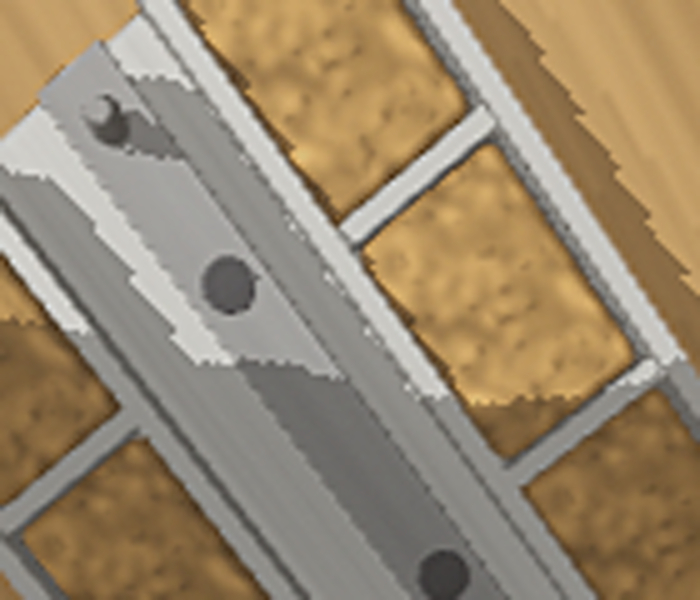

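View pics/m1b.png

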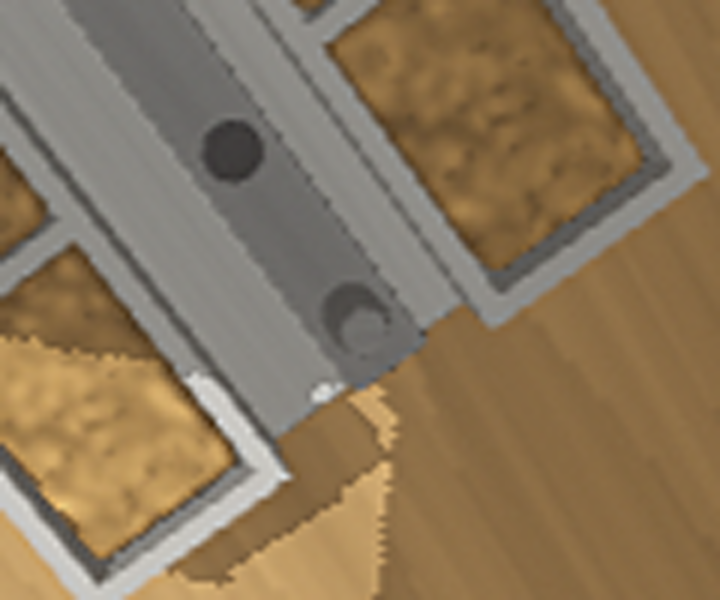

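```bash
python3 - <<'E'
from h import *
import pickle
o,c,im=pickle.load(open("m1.pkl","rb"))
S=px2w(c,210.8,31.2,58);B=px2w(c,300.8,154.2,58)
print(S,B,np.linalg.norm(S-B),(S+B)/2)
d=B-S; print("mould y dir yaw",np.arctan2(d[1],d[0]),"mould x yaw",np.arctan2(d[1],d[0])-np.pi/2)
# corners from 800x600 view (z=40)
for u,v in [(401,315),(231,106),(557,200),(503,238),(443,280),(283,62)]: print(px2w(c,u/1.5625,v/1.5625,40))
# long outer edges
a=px2w(c,401/1.5625,315/1.5625,40);b=px2w(c,231/1.5625,106/1.5625,40);print(np.linalg.norm(a-b),np.arctan2(*(a-b)[[1,0]]))
E
```

```text
[ 548.30501946 -149.56342052   58.        ] [ 558.69119379 -308.00284593   58.        ] 158.7794827530498 [ 553.49810663 -228.78313323   58.        ]
mould y dir yaw -1.5053370169267288 mould x yaw -3.0761333437216254
[ 481.06173648 -333.65496607   40.        ]
[ 468.8055217  -136.16755305   40.        ]
[ 629.16203949 -322.17264277   40.        ]
[ 581.20264402 -324.72261627   40.        ]
[ 525.04228377 -327.55883359   40.        ]
[ 516.70160533 -134.44673002   40.        ]
197.8673623996579 -1.5088150806687974
```

```bash
python3 - <<'E'
from h import *
print(rel([550,-292,215],R.from_euler('xyz',[np.pi,0,1.5])))
E
```

```text
[ 0.0666  0.091   0.086  -0.0035 -0.0019 -0.9944]
```

>>> {"op": "carry_out", "data": {
  "moves": [0.066,0.091,0.086,-0.003,-0.002,-0.99,1,0.066,0.091,0.086,-0.003,-0.002,-0.99,1,0.066,0.091,0.086,-0.003,-0.002,-0.99,1,0.066,0.091,0.086,-0.003,-0.002,-0.99,1,0.066,0.091,0.086,-0.003,-0.002,-0.99,1,0.066,0.091,0.086,-0.003,-0.002,-0.99,1,0.066,0.091,0.086,-0.003,-0.002,-0.99,1,0.066,0.091,0.086,-0.003,-0.002,-0.99,1]
}}

```text
time: 1.8
tool_pos: [549.5, -292.5, 215.1]
tcp_rot: [-3.141, 0.0, 1.496]
contact_force: [1.4, 0.0, 0.3]
grip_width: 91.8
```

```bash
python3 - <<'E'
from h import *
import pickle
o=get_obs();c=get_calibration("wrist");im=capture("wrist")[:,:,::-1].copy()
print(np.abs(o['dq']).max(), o['tool_pos'],o['tcp_rot'],o['joint_positions'])
pickle.dump((o,c,im),open("m2.pkl","wb"))
S=w2px(c,[548.3,-149.6,58]);B=w2px(c,[558.7,-308,58]);print(S,B)
a=crop("m2.png",im,130,0,390,260,3) if 0 else None
cv2.imwrite("pics/m2.png",cv2.resize(im[:280,100:430],None,fx=2,fy=2,interpolation=cv2.INTER_CUBIC))
for n,p in (("S",S),("B",B)):
    x,y=[max(0,int(t)-30) for t in p]; print(n,x,y); crop(f"m2{n}.png",im,x,y,x+60,y+60,10)
print("rel to lid", rel([622,204-70,250],R.from_euler('xyz',[np.pi,0,1.486])))
E
```

```text
0.006356037157008089 [ 549.54121756 -292.47627198  215.13266844] [-3.14137194e+00  5.08263438e-05  1.49635612e+00] [-6.12049095e-01  5.43851179e-01  1.27942743e+00 -1.61802423e-04
  1.31847760e+00 -5.37568478e-01]
[241.83939413  22.59859861] [264.83180118 188.90937483]
S 211 0
B 234 158
rel to lid [ 1.0764e+00  1.0140e-01 -8.7300e-02 -2.0000e-04  1.0000e-04  2.0500e-02]
```

View pics/m2.png

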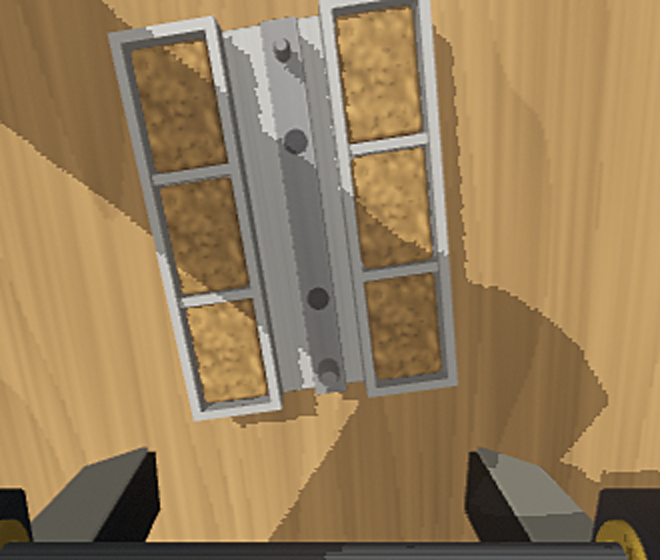

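View pics/m2S.png

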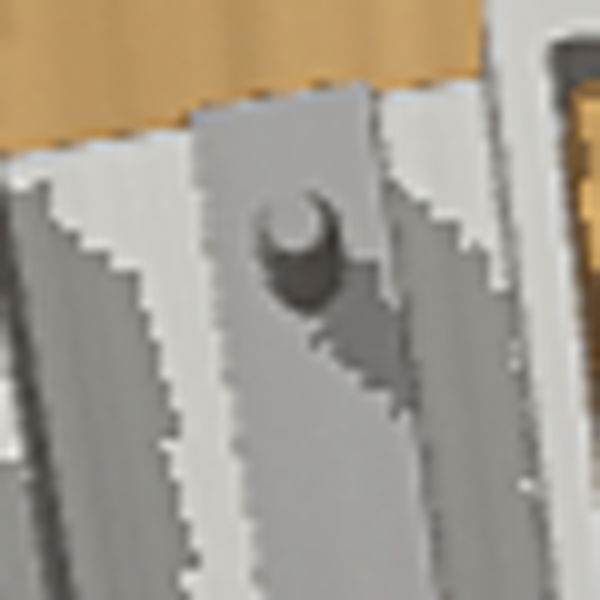

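View pics/m2B.png

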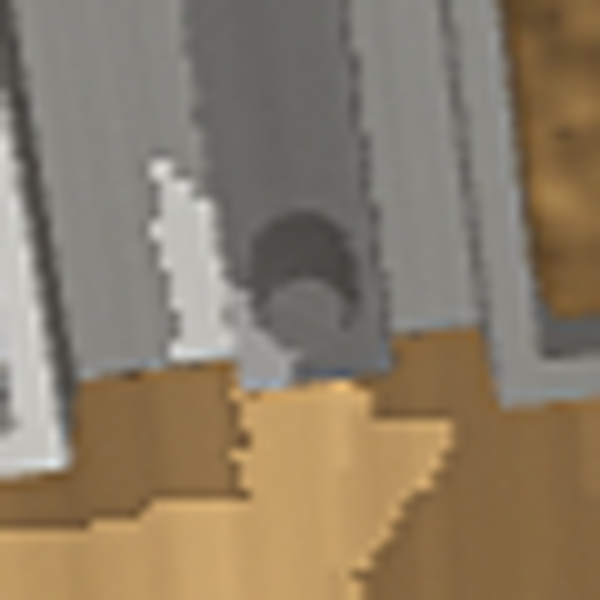

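```bash
python3 - <<'E'
from h import *
import pickle
def rep(f,s,b):
    o,c,im=pickle.load(open(f,"rb"))
    S=px2w(c,*s,58);B=px2w(c,*b,58);d=B-S
    print(S,B,np.linalg.norm(d),(S+B)/2,"mould x yaw",np.arctan2(d[1],d[0])-np.pi/2)
rep("m1.pkl",(210.4,30.8),(300.4,153.8))
rep("m2.pkl",(240.25,21.75),(264.35,189.35))
E
```

```text
[ 548.18514247 -149.04730755   58.        ] [ 558.55138251 -307.35293422   58.        ] 158.6446670007126 [ 553.36826249 -228.20012088   58.        ] mould x yaw -3.076203560206928
[ 546.93906924 -148.81983918   58.        ] [ 558.15758678 -308.454037     58.        ] 160.0279108446853 [ 552.54832801 -228.63693809   58.        ] mould x yaw -3.0714316000497393
```

>>> {"op": "carry_out", "data": {
  "moves": [1,0.101,-0.087,0,0,0.02,1,1,0.101,-0.087,0,0,0.02,1,1,0.101,-0.087,0,0,0.02,1,1,0.101,-0.087,0,0,0.02,1,1,0.101,-0.087,0,0,0.02,1,1,0.101,-0.087,0,0,0.02,1,1,0.101,-0.087,0,0,0.02,1,1,0.101,-0.087,0,0,0.02,1]
}}

```text
time: 2.65
tool_pos: [619.0, 102.3, 250.0]
tcp_rot: [3.141, 0.0, 1.486]
contact_force: [1.5, -0.7, 0.2]
grip_width: 92.0
```

>>> {"op": "carry_out", "data": {
  "moves": [0.08,0,0,0,0,0,1,0.08,0,0,0,0,0,1,0.08,0,0,0,0,0,1,0.08,0,0,0,0,0,1,0.08,0,0,0,0,0,1,0.08,0,0,0,0,0,1,0.08,0,0,0,0,0,1,0.08,0,0,0,0,0,1]
}}

```text
time: 3.45
tool_pos: [621.8, 133.7, 250.1]
tcp_rot: [3.141, 0.0, 1.485]
contact_force: [-0.0, -0.4, -0.2]
grip_width: 91.8
```

```bash
python3 - <<'E'
from h import *
import pickle
o=get_obs();c=get_calibration("wrist");im=capture("wrist")[:,:,::-1].copy()
print(np.abs(o['dq']).max(), o['tool_pos'],o['tcp_rot'],o['joint_positions'])
pickle.dump((o,c,im),open("l1.pkl","wb"))
cv2.imwrite("pics/l1.png",cv2.resize(im[:260,80:450],None,fx=2.1,fy=2.1,interpolation=cv2.INTER_CUBIC))
E
```

```text
0.006060259357483126 [621.75609357 133.68425919 250.11225429] [3.14121307e+00 1.21171290e-04 1.48500900e+00] [ 9.14521028e-02  5.46921421e-01  1.17757566e+00 -1.88429445e-04
  1.41674330e+00  1.77268283e-01]
```

View pics/l1.png

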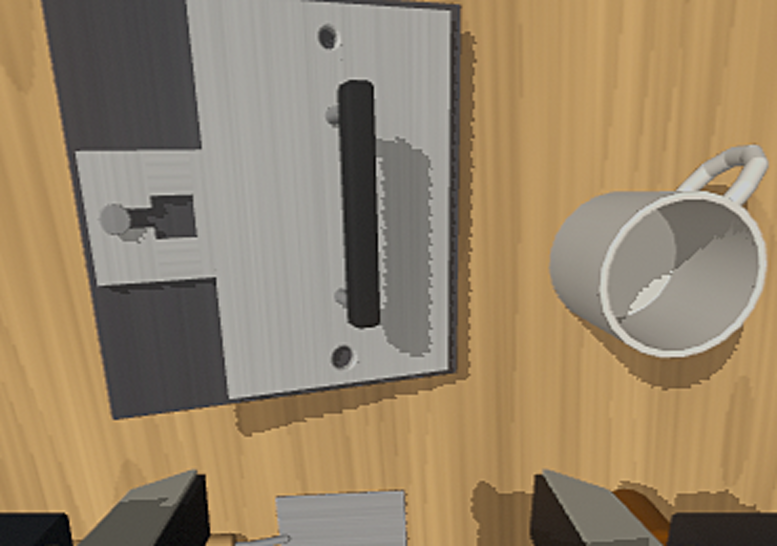

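```bash
python3 - <<'E'
from h import *
import pickle
o,c,im=pickle.load(open("l1.pkl","rb"))
crop("l1a.png",im,100,60,200,200,4)
crop("l1b.png",im,170,0,310,110,5)
crop("l1c.png",im,170,100,310,210,5)
E
```

```text
(no output)
```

View pics/l1a.png

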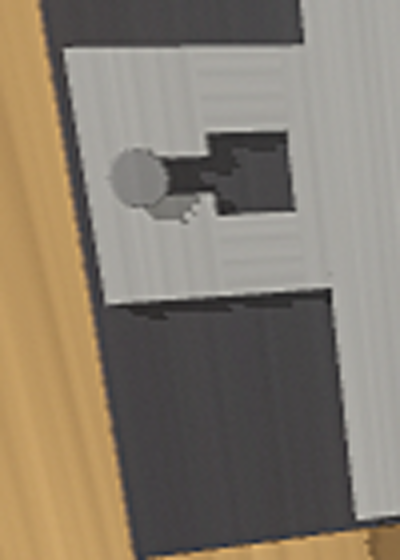

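View pics/l1b.png

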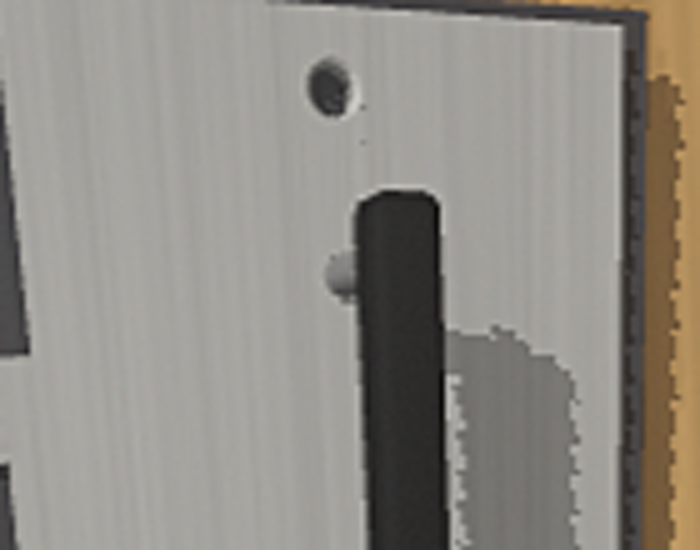

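View pics/l1c.png

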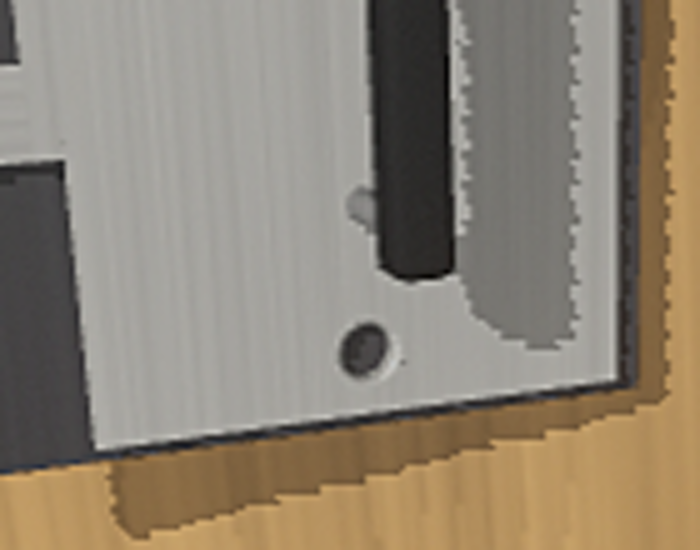

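```bash
cat > fitlid.py <<'E'
from h import *
import pickle
from scipy.optimize import least_squares
o,c,im=pickle.load(open("l1.pkl","rb"))
P=[];U=[]
def add(l,X,Y,k,ox,oy): P.append(l);U.append(((X+.5)/k-.5+ox,(Y+.5)/k-.5+oy))
for l,X,Y in [((121,-30,6),63,48),((121,30,6),106,304),((65,-30,6),304,44),((65,30,6),331,290),((72,-10,6),288,132),((72,10,6),296,211),((92,-10,6),207,134),((92,10,6),217,215),((65,95,6),355,520)]: add(l,X,Y,4,100,60)
for l,X,Y in [((0,-80,6),331,88),((-65,-95,6),622,25),((0,-55,50),398,190)]: add(l,X,Y,5,170,0)
for l,X,Y in [((0,80,6),370,350),((-65,95,6),615,380),((65,95,6),95,450),((0,55,50),415,280)]: add(l,X,Y,5,170,100)
P=np.array(P,float);U=np.array(U)
def proj(x): # x: p, yaw, tilt, roll
    Rl=R.from_euler('xyz',[x[5],-x[4],x[3]])  # pitch -tilt raises +x
    return np.array([w2px(c,q) for q in Rl.apply(P)+x[:3]])
def solve(free):
    x0=np.array([620,204,58,-3.06-0.0,.35,0])
    def fun(z):
        x=x0.copy();x[free]=z;return (proj(x)-U).ravel()
    s=least_squares(fun,x0[free],loss='soft_l1');x=x0.copy();x[free]=s.x;return x
if __name__=="__main__":
  for fr in ([0,1,3],[0,1,2,3],[0,1,2,3,4,5]):
    if len(fr)==3: pass
    x=solve(fr);print(fr,np.round(x,3));print(np.round(proj(x)-U,1).tolist())
E
python3 fitlid.py
```

```text
[0, 1, 3] [ 6.11806e+02  2.09997e+02  5.80000e+01 -3.19700e+00  3.50000e-01
  0.00000e+00]
[[-3.6, -1.3], [-3.1, 1.5], [-0.1, -0.8], [-0.2, 0.7], [-1.1, -0.7], [-0.7, 0.7], [-2.5, -0.5], [-2.1, 0.8], [0.2, 3.2], [2.0, -2.7], [3.4, -3.2], [4.6, -2.9], [1.0, 2.9], [2.7, 2.5], [0.0, 3.2], [4.8, 3.0]]
[0, 1, 2, 3] [ 6.09186e+02  2.10081e+02  4.54200e+01 -3.19500e+00  3.50000e-01
  0.00000e+00]
[[-0.2, 0.0], [-0.2, 0.1], [0.5, 0.4], [0.3, -0.6], [-0.3, -0.4], [0.0, 0.1], [-0.8, -0.2], [-0.5, 0.2], [0.5, -0.2], [-0.1, 0.5], [-0.8, 0.2], [1.7, -0.3], [-0.6, 0.3], [-0.4, -0.3], [0.3, -0.2], [2.3, 0.4]]
[0, 1, 2, 3, 4, 5] [ 6.09348e+02  2.09974e+02  4.53380e+01 -3.19500e+00  3.20000e-01
  2.00000e-03]
[[0.2, 0.4], [0.0, -0.3], [0.3, 0.6], [0.1, -0.8], [-0.5, -0.3], [-0.1, 0.1], [-0.8, -0.1], [-0.5, 0.1], [0.3, -0.6], [-0.1, 0.6], [-0.1, -0.2], [0.3, -0.3], [-0.6, 0.4], [0.3, 0.2], [0.1, -0.6], [1.1, 0.6]]
```

```bash
cat >> h.py <<'E'
RL=R.from_euler('xyz',[0,-.35,-3.195]); PL=np.array([609.2,210.1,45.4])
L2T=np.array([[0,-1,0],[-1,0,0],[0,0,-1]]).T  # columns: tool x,y,z in lid axes
L2T=np.column_stack([[0,-1,0],[-1,0,0],[0,0,-1]])
def tool_for(p,Rl,dz=0,dy=0):  # lid underside centre p, lid rot -> TCP, rot
    return p+Rl.apply([0,dy,42-2+dz]), Rl*R.from_matrix(L2T)
E
python3 - <<'E'
from h import *
c=get_calibration("top")
for n,u,v,z in [("mug",329,237,90),("mugL",312,237,90),("mug low",329,256,90),("can",180,314,100),("spice",403,233,90),("bowl",461,232,55),("timer",598,389,55)]: print(n,px2w(c,u/1.5625,v/1.5625,z).round())
for dz in (0,100): 
    p,r=tool_for(PL,RL,dz); print(p.round(1),r.as_euler('xyz').round(3)); print(rel(p,r))
    for cx in (-95,95):
        for cy in (-37,37): print((p+r.apply([cy,cx,-49])).round())
E
```

```text
mug [769. 160.  90.]
mugL [769. 200.  90.]
mug low [724. 160.  90.]
can [587. 502. 100.]
spice [779. -14.  90.]
bowl [ 788. -153.   55.]
timer [ 413. -477.   55.]
[622.9 209.4  83. ] [-2.792  0.     1.517]
[ 0.1884 -0.0135  0.4178  0.6692 -0.0105 -0.0608]
[549. 176. 162.]
[553. 250. 162.]
[727. 167.  96.]
[731. 241.  96.]
[657.1 207.5 176.9] [-2.792  0.     1.517]
[ 0.1911  0.0723  0.183   0.6692 -0.0105 -0.0608]
[583. 174. 256.]
[587. 248. 256.]
[761. 165. 190.]
[765. 239. 190.]
```

>>> {"op": "carry_out", "data": {
  "moves": [0.191,0.072,0.183,0.669,-0.01,-0.06,0.6,0.191,0.072,0.183,0.669,-0.01,-0.06,0.6,0.191,0.072,0.183,0.669,-0.01,-0.06,0.6,0.191,0.072,0.183,0.669,-0.01,-0.06,0.6,0.191,0.072,0.183,0.669,-0.01,-0.06,0.6,0.191,0.072,0.183,0.669,-0.01,-0.06,0.6,0.191,0.072,0.183,0.669,-0.01,-0.06,0.6,0.191,0.072,0.183,0.669,-0.01,-0.06,0.6]
}}

```text
time: 4.3
tool_pos: [657.1, 207.1, 180.2]
tcp_rot: [-2.796, -0.001, 1.516]
contact_force: [-0.8, 0.0, -0.3]
grip_width: 55.2
```

```bash
python3 - <<'E'
from h import *
o=get_obs();c=get_calibration("wrist");im=capture("wrist")[:,:,::-1].copy()
print(np.abs(o['dq']).max(), o['tool_pos'],o['tcp_rot'],o['joint_positions'])
import pickle; pickle.dump((o,c,im),open("l2.pkl","wb"))
cv2.imwrite("pics/l2.png",cv2.resize(im,(800,600),interpolation=cv2.INTER_CUBIC))
for y in (-55,55): print(w2px(c,PL+RL.apply([0,y,50]))*1.5625)
p,r=tool_for(PL,RL,4); print(rel(p,r))
E
```

```text
0.020354502600203196 [657.13738362 207.0693918  180.21704831] [-2.79645439e+00 -1.12288300e-03  1.51634666e+00] [0.16171792 0.92506401 0.69192808 0.07689313 1.86128222 0.22547959]
[399.84114272 202.46860463]
[399.96606087 396.07223376]
[ 0.0007  0.0015  0.2462  0.0073 -0.0022 -0.001 ]
```

View pics/l2.png

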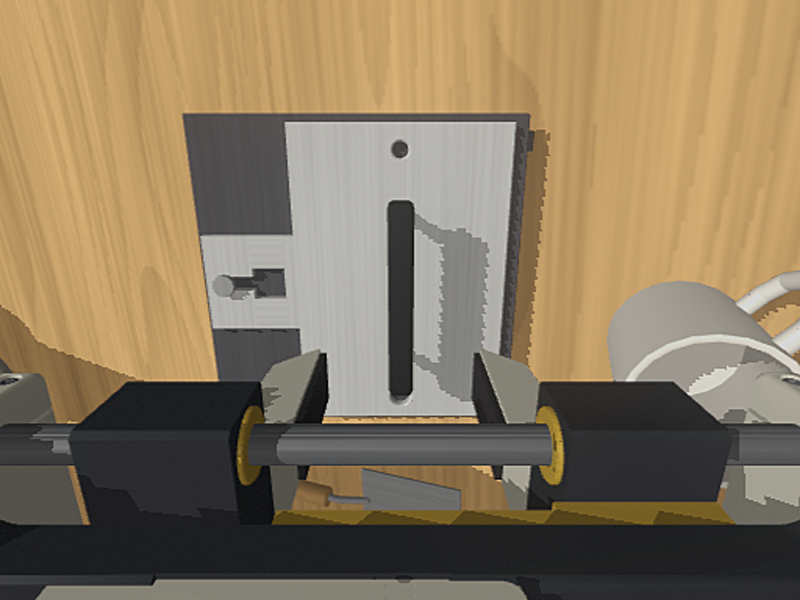

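>>> {"op": "carry_out", "data": {
  "moves": [0.001,0.001,0.1,0.007,-0.002,-0.001,0.6,0.001,0.001,0.15,0.007,-0.002,-0.001,0.6,0.001,0.001,0.2,0.007,-0.002,-0.001,0.6,0.001,0.001,0.23,0.007,-0.002,-0.001,0.6,0.001,0.001,0.246,0.007,-0.002,-0.001,0.6,0.001,0.001,0.246,0.007,-0.002,-0.001,0.6,0.001,0.001,0.246,0.007,-0.002,-0.001,0.6,0.001,0.001,0.246,0.007,-0.002,-0.001,0.6]
}}

```text
time: 5.15
tool_pos: [624.9, 209.5, 87.9]
tcp_rot: [-2.794, -0.001, 1.517]
contact_force: [0.2, 0.0, 0.3]
grip_width: 55.1
```

```bash
python3 - <<'E'
from h import *
o=get_obs();c=get_calibration("wrist");im=capture("wrist")[:,:,::-1].copy()
print(np.abs(o['dq']).max(), o['tool_pos'],o['tcp_rot'],o['contact_force'],o['moment'])
import pickle; pickle.dump((o,c,im),open("l3.pkl","wb"))
cv2.imwrite("pics/l3.png",cv2.resize(im,(800,600),interpolation=cv2.INTER_CUBIC))
p,r=tool_for(PL,RL,4); print(rel(p,r))
E
```

```text
0.004781291904698826 [624.90552368 209.47128171  87.88091484] [-2.79383858e+00 -6.01017964e-04  1.51722727e+00] [0.16499759 0.04767662 0.3194151 ] [ 0.0207224  -0.32452426  0.01654233]
[-0.0005 -0.0003  0.0026  0.0035 -0.001   0.    ]
```

View pics/l3.png

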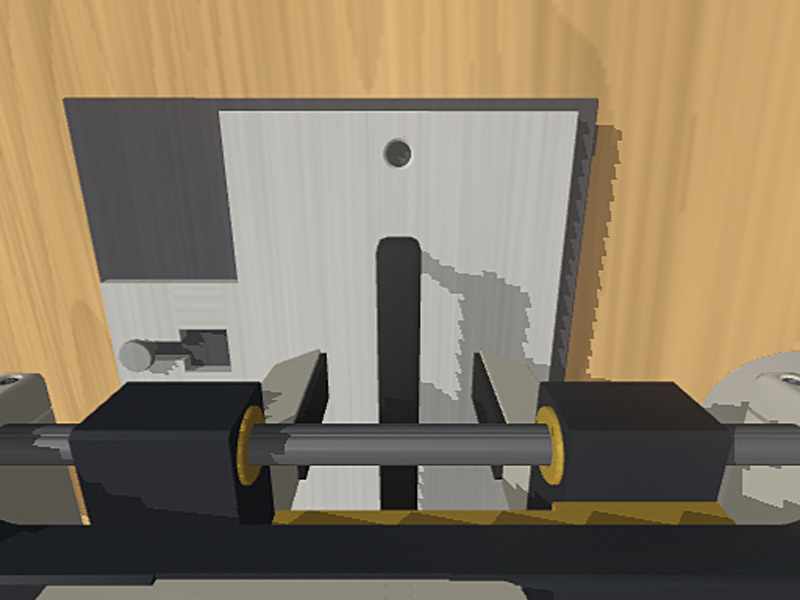

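>>> {"op": "carry_out", "data": {
  "moves": [0,0,0,0,0,0,0,0,0,0,0,0,0,0,0,0,0,0,0,0,0,0,0,0,0,0,0,0,0,0,0,0,0,0,0,0,0,0,0,0,0,0,0,0,0,0,0,0,0,0,0,0,0,0,0,0]
}}

```text
time: 6.0
tool_pos: [624.4, 209.5, 87.8]
tcp_rot: [-2.792, -0.0, 1.517]
contact_force: [-2.4, 0.0, 1.2]
grip_width: 13.5
```

```bash
python3 - <<'E'
from h import *
o=get_obs()
print(o['grip_width'],np.abs(o['dq']).max(), o['tool_pos'],o['tcp_rot'],o['contact_force'],o['moment'])
p,r=tool_for(PL,RL,4); print(rel(p,r))
for up,n in ((26.5,0),(26.5,6),(26.5,40)):
    print(up,n,rel(o['tool_pos']+RL.apply([up,0,n]),pose(o)[1]))
E
```

```text
13.538553489886544 0.0020627538757063903 [624.38301873 209.49876237  87.77433183] [-2.79244910e+00 -3.86085588e-04  1.51732557e+00] [-2.35163958  0.02140241  1.21758819] [-0.07624464  0.22115313  0.05837167]
[-0.0005  0.0006  0.0025  0.0016 -0.0007  0.0001]
26.5 0 [ 0.     -0.0662 -0.0001  0.      0.      0.    ]
26.5 6 [ 0.     -0.0662 -0.0151  0.      0.      0.    ]
26.5 40 [ 0.     -0.0662 -0.1001  0.      0.      0.    ]
```

>>> {"op": "carry_out", "data": {
  "moves": [0,0,-0.002,0,0,0,0,0,-0.014,-0.002,0,0,0,0,0,-0.028,-0.002,0,0,0,0,0,-0.042,-0.002,0,0,0,0,0,-0.056,-0.002,0,0,0,0,0,-0.0665,-0.002,0,0,0,0,0,-0.0665,-0.002,0,0,0,0,0,-0.0665,-0.002,0,0,0,0]
}}

```text
time: 6.8
tool_pos: [599.7, 210.8, 97.8]
tcp_rot: [-2.793, -0.0, 1.517]
contact_force: [0.5, -0.1, -4.3]
grip_width: 13.9
```

```bash
python3 - <<'E'
from h import *
o=get_obs();c=get_calibration("wrist");im=capture("wrist")[:,:,::-1].copy()
print(o['grip_width'], o['tool_pos'],o['tcp_rot'],o['contact_force'],o['moment'])
print("moved (lid axes)",RL.inv().apply(o['tool_pos']-np.array([624.383,209.499,87.774])))
import pickle; pickle.dump((o,c,im),open("l4.pkl","wb"))
crop("l4.png",im,40,150,240,290,4)
E
```

```text
13.872581592251908 [599.748409   210.84487862  97.76083618] [-2.79287426e+00 -4.15303816e-04  1.51738751e+00] [ 0.45300081 -0.08298588 -4.25780409] [-0.0187852  -0.61773895 -0.00430181]
moved (lid axes) [26.60002134 -0.02891685  0.92162267]
```

View pics/l4.png

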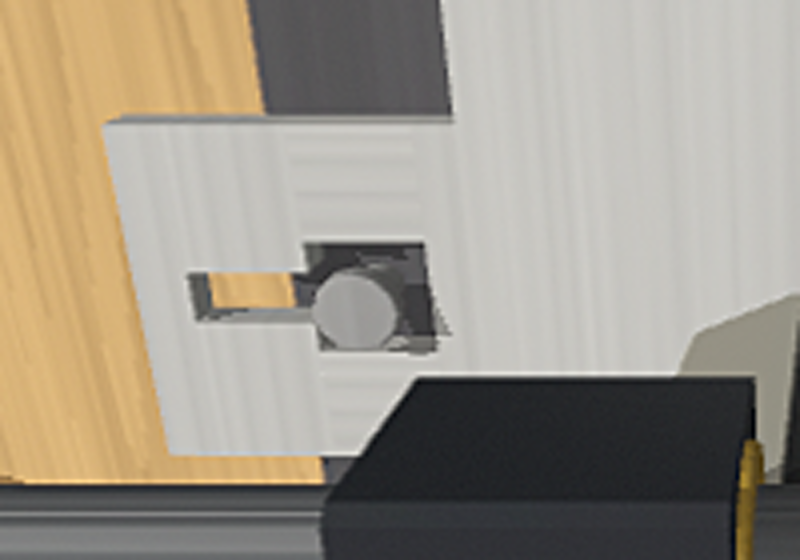

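```bash
python3 - <<'E'
from h import *
import pickle
o,c,im=pickle.load(open("l4.pkl","rb"))
# lid pose now from tool: 
p,r=pose(o)
Rl=r*R.from_matrix(L2T).inv(); pl=p-Rl.apply([0,0,44])
def inlid(X,Y,z,k=4,ox=40,oy=150):
    u,v=(X+.5)/k-.5+ox,(Y+.5)/k-.5+oy
    oo,d=ray(c,u,v); a=Rl.inv().apply(oo-pl); b=Rl.inv().apply(d); return a+b*(z-a[2])/b[2]
for q in [(303,243),(425,243),(318,350),(440,350),(187,272),(203,321)]: print(inlid(*q,6).round(1))
print("head",inlid(355,312,12.5-0.9).round(1))
print("tab",inlid(105,122,6).round(1),inlid(170,455,6).round(1))
E
```

```text
[91.3 -9.9  6. ]
[71.3 -9.9  6. ]
[91.6  9.5  6. ]
[71.1  9.6  6. ]
[111.1  -4.8   6. ]
[110.    4.1   6. ]
head [81.8 -0.2 11.6]
tab [119.5 -30.5   6. ] [120.2  29.8   6. ]
```

>>> {"op": "carry_out", "data": {
  "moves": [0,0,-0.02,0,0,0,0,0,0,-0.05,0,0,0,0,0,0,-0.1,0,0,0,0,0,0,-0.2,0,0,0,0,0,0,-0.25,0,0,0,0,0,0,-0.25,0,0,0,0,0,0,-0.25,0,0,0,0,0,0,-0.25,0,0,0,0]
}}

```text
time: 7.65
tool_pos: [633.0, 208.8, 189.9]
tcp_rot: [-2.79, 0.0, 1.517]
contact_force: [-0.6, -0.1, -4.9]
grip_width: 13.7
```

```bash
cat >> h.py <<'E'
MYAW=-3.0735; PM=np.array([552.8,-228.4])
def place(h,dx=0,dy=0,yaw=MYAW,up=44):  # TCP for lid underside h above rim; dx,dy in mould axes
    Rl=R.from_euler('xyz',[0,0,yaw]); p=np.r_[PM,40+h]+Rl.apply([dx,dy,0])
    return p+Rl.apply([0,0,up]), Rl*R.from_matrix(L2T)
E
python3 - <<'E'
from h import *
o=get_obs()
print(o['grip_width'], o['tool_pos'],o['tcp_rot'],o['contact_force'],o['moment'])
print("moved (lid axes)",RL.inv().apply(o['tool_pos']-np.array([624.383,209.499,87.774])))
p,r=place(130); print(p,r.as_euler('xyz'),rel(p,r))
p[1]+=80;print(rel(p,r))
cv2.imwrite("pics/s5.png",capture("scene")[:,:,::-1])
E
```

```text
13.679326701749186 [633.04525976 208.83913838 189.91157261] [-2.78950165e+00  3.71041589e-04  1.51741242e+00] [-0.63982036 -0.09265227 -4.87778181] [-0.07458176 -0.70373883 -0.01260435]
moved (lid axes) [26.86417226  0.19651235 98.92336191]
[ 552.8 -228.4  214. ] [-3.14159265  0.          1.63888898] [-1.1023 -0.1539 -0.0072 -0.6717 -0.0401 -0.2297]
[-0.9026 -0.164  -0.0036 -0.6717 -0.0401 -0.2297]
```

View pics/s5.png

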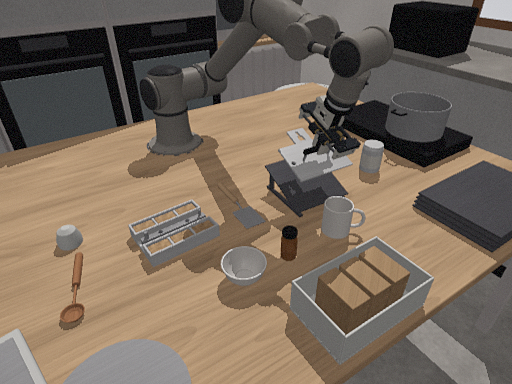

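>>> {"op": "carry_out", "data": {
  "moves": [-0.05,-0.01,0,-0.04,0,-0.02,0,-0.13,-0.03,0,-0.12,-0.01,-0.05,0,-0.23,-0.06,0,-0.22,-0.015,-0.08,0,-0.33,-0.09,0,-0.35,-0.02,-0.12,0,-0.43,-0.12,0,-0.48,-0.03,-0.16,0,-0.53,-0.15,0,-0.6,-0.04,-0.2,0,-0.61,-0.16,0,-0.672,-0.04,-0.23,0,-0.65,-0.164,0,-0.672,-0.04,-0.23,0]
}}

```text
time: 8.5
tool_pos: [555.3, -49.5, 212.5]
tcp_rot: [-3.14, -0.0, 1.637]
contact_force: [-0.5, -0.0, -4.2]
grip_width: 14.0
```

```bash
python3 - <<'E'
from h import *
o=get_obs()
print(o['grip_width'], o['tool_pos'],o['tcp_rot'],o['contact_force'],o['moment'])
p,r=place(120); print(rel(p,r))
E
```

```text
14.027077440886877 [555.26837055 -49.46892285 212.5183924 ] [-3.13998646e+00 -1.63362833e-04  1.63727981e+00] [-5.43230465e-01 -2.83696143e-03 -4.18235475e+00] [ 0.07402146 -0.11577734  0.05567616]
[-4.459e-01 -3.580e-02  2.130e-02 -3.100e-03 -3.000e-04 -3.100e-03]
```

>>> {"op": "carry_out", "data": {
  "moves": [-0.08,-0.006,0.01,0,0,0,0,-0.18,-0.015,0.02,0,0,0,0,-0.28,-0.022,0.02,0,0,0,0,-0.37,-0.03,0.03,-0.003,0,-0.003,0,-0.43,-0.035,0.08,-0.003,0,-0.003,0,-0.446,-0.036,0.14,-0.003,0,-0.003,0,-0.446,-0.036,0.2,-0.003,0,-0.003,0,-0.446,-0.036,0.23,-0.003,0,-0.003,0]
}}

```text
time: 9.3
tool_pos: [551.1, -227.4, 117.2]
tcp_rot: [-3.136, -0.004, 1.638]
contact_force: [0.2, 0.1, -4.1]
grip_width: 14.0
```

```bash
python3 - <<'E'
from h import *
import pickle
o=get_obs();c=get_calibration("wrist");im=capture("wrist")[:,:,::-1].copy()
print(o['grip_width'], o['tool_pos'],o['tcp_rot'],o['contact_force'],o['moment'],np.abs(o['dq']).max())
p,r=place(30); print(rel(p,r))
pickle.dump((o,c,im),open("h1.pkl","wb"))
cv2.imwrite("pics/h1.png",cv2.resize(im,(800,600),interpolation=cv2.INTER_CUBIC))
p,r=pose(o); q=w2px(c,p+r.apply([80,0,38])); print(q,q*1.5625)
crop("h1a.png",im,int(q[0])-40,max(0,int(q[1])-40),int(q[0])+40,int(q[1])+40,7); print(int(q[0])-40,max(0,int(q[1])-40))
cv2.imwrite("pics/s6.png",capture("scene")[100:320,80:300,::-1].repeat(3,0).repeat(3,1)[:600])
E
```

```text
13.98186157599582 [ 551.10636914 -227.43832684  117.20900923] [-3.13632235 -0.00412609  1.638168  ] [ 0.18440253  0.07748758 -4.07213577] [-0.00393548 -0.15072858  0.01516214] 0.24247397389693603
[-0.0038  0.0047  0.0055 -0.0123 -0.0091 -0.0003]
[254.92032899  98.21126013] [398.31301404 153.45509396]
214 58
```

View pics/h1.png

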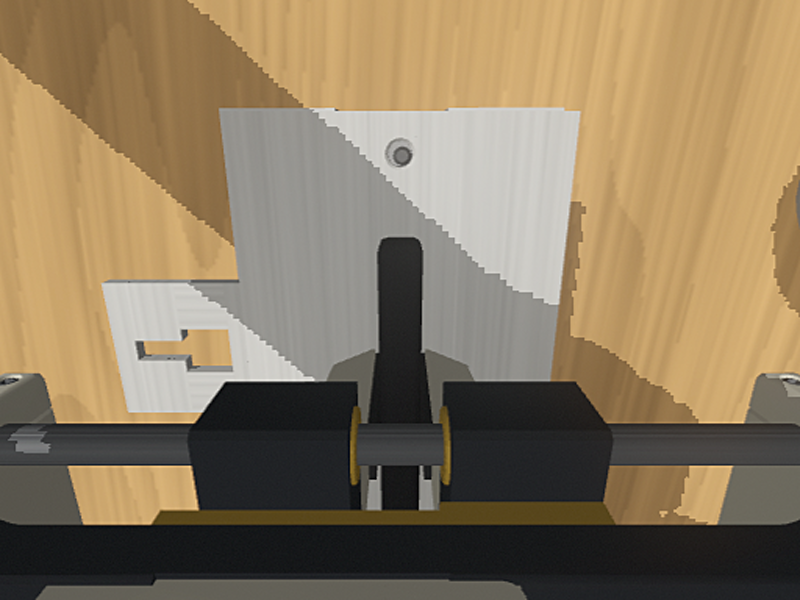

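View pics/h1a.png

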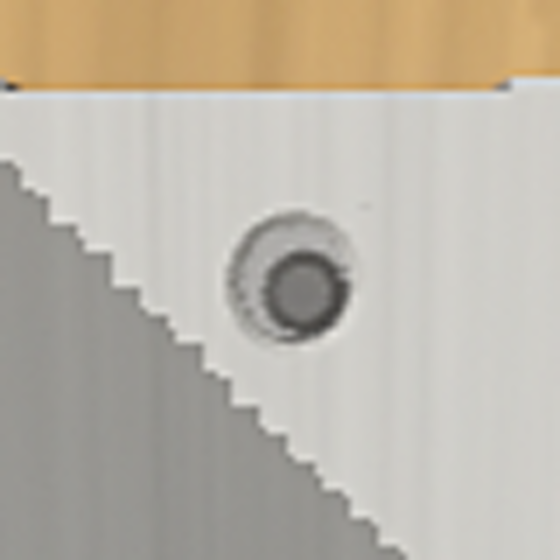

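View pics/s6.png

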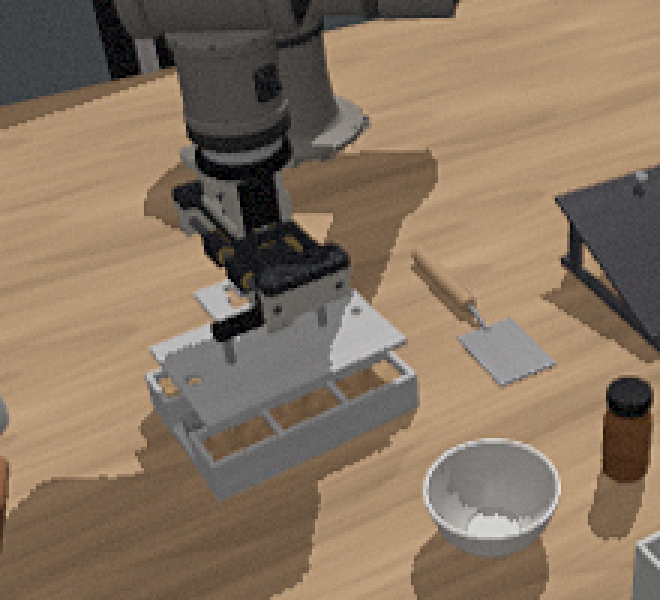

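>>> {"op": "carry_out", "data": {
  "moves": [-0.002,0.004,0.01,-0.012,-0.009,0,0,-0.003,0.004,0.015,-0.012,-0.009,0,0,-0.004,0.005,0.02,-0.012,-0.009,0,0,-0.004,0.005,0.02,-0.012,-0.009,0,0,-0.004,0.005,0.02,-0.012,-0.009,0,0,-0.004,0.005,0.02,-0.012,-0.009,0,0,-0.004,0.005,0.02,-0.012,-0.009,0,0,-0.004,0.005,0.02,-0.012,-0.009,0,0]
}}

```text
time: 10.2
tool_pos: [553.6, -228.7, 110.2]
tcp_rot: [3.14, 0.001, 1.639]
contact_force: [0.6, -0.7, -4.5]
grip_width: 13.6
```

```bash
python3 - <<'E'
from h import *
import pickle
o=get_obs();c=get_calibration("wrist");im=capture("wrist")[:,:,::-1].copy()
print(o['tool_pos'],o['tcp_rot'],o['contact_force'],np.abs(o['dq']).max())
p,r=place(24); print(rel(p,r))
pickle.dump((o,c,im),open("h2.pkl","wb"))
p,r=pose(o); q=w2px(c,p+r.apply([80,0,38])); print(q)
crop("h2a.png",im,235,80,275,120,15)
E
```

```text
[ 553.55441934 -228.66168397  110.16127915] [3.13992506e+00 1.18094931e-03 1.63910205e+00] [ 0.60957847 -0.7069717  -4.48333715] 0.0021583677466202192
[ 0.0008 -0.0018  0.0052  0.003   0.0021  0.0003]
[254.93170319  98.18134673]
```

View pics/h2a.png

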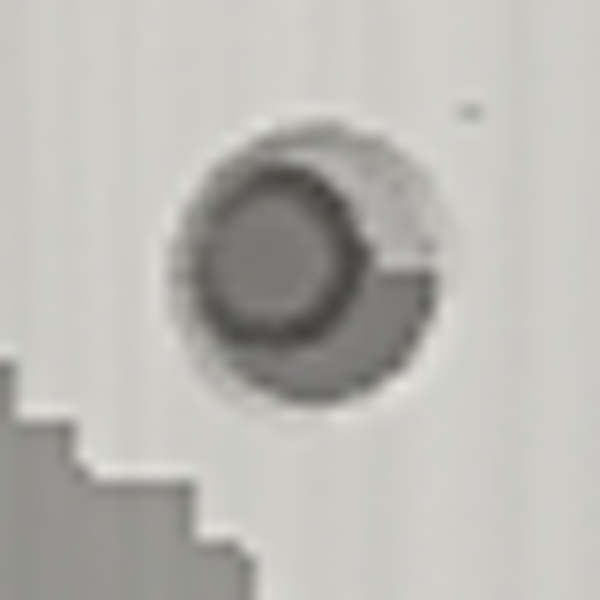

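```bash
python3 - <<'E'
from h import *
import pickle
o,c,im=pickle.load(open("h2.pkl","rb")); p,r=pose(o)
Rl=r*R.from_matrix(L2T).inv(); print(Rl.as_euler('xyz'))
def w(X,Y,z,k=15,ox=235,oy=80): return px2w(c,(X+.5)/k-.5+ox,(Y+.5)/k-.5+oy,z)
pin=w(270,258,58); hole=w(305,265,p[2]-44+6)
print("pin",pin,"hole",hole,"nominal hole",p+Rl.apply([0,-80,-44]))
print("shift needed in lid axes",Rl.inv().apply((pin-hole)*[1,1,0]), "nominal", Rl.inv().apply((pin-(p+Rl.apply([0,-80,-44])))*[1,1,0]))
S=pin;Rm=R.from_euler('xyz',[0,0,MYAW]); print("implied mid",S+Rm.apply([0,80,0]))
E
```

```text
[ 1.18095096e-03  1.66759647e-03 -3.07328496e+00]
pin [ 546.62373738 -148.44901504   58.        ] hole [ 548.08606259 -148.34661428   72.16127915] nominal hole [ 548.17096286 -148.8951265    66.06689509]
shift needed in lid axes [1.46590226 0.00235444 0.00244176] nominal [ 1.51316599 -0.55067297  0.00317367]
implied mid [ 552.06694106 -228.26362231   58.        ]
```

```bash
sed -i 's/^MYAW=.*/MYAW=-3.0735; PM=np.array([552.2,-228.6])/' h.py; python3 - <<'E'
from h import *
for h in (24,16,12): p,r=place(h); print(h,rel(p,r))
E
```

```text
24 [ 0.0004 -0.0033  0.0052  0.003   0.0021  0.0003]
16 [ 0.0004 -0.0033  0.0252  0.003   0.0021  0.0003]
12 [ 0.0004 -0.0034  0.0352  0.003   0.0021  0.0003]
```

>>> {"op": "carry_out", "data": {
  "moves": [0.0002,-0.002,0.005,0.002,0.002,0,0,0.0004,-0.0035,0.01,0.003,0.002,0,0,0.0004,-0.0035,0.014,0.003,0.002,0,0,0.0004,-0.0035,0.018,0.003,0.002,0,0,0.0004,-0.0035,0.022,0.003,0.002,0,0,0.0004,-0.0035,0.025,0.003,0.002,0,0,0.0004,-0.0035,0.025,0.003,0.002,0,0,0.0004,-0.0035,0.025,0.003,0.002,0,0]
}}

```text
time: 11.05
tool_pos: [552.2, -228.6, 100.1]
tcp_rot: [3.142, 0.0, 1.639]
contact_force: [-0.4, -0.4, -5.3]
grip_width: 13.9
```

```bash
python3 - <<'E'
from h import *
import pickle
o=get_obs();c=get_calibration("wrist");im=capture("wrist")[:,:,::-1].copy()
print(o['tool_pos'],o['tcp_rot'],o['contact_force'],o['moment'],np.abs(o['dq']).max())
for h in (16,10,4,0): p,r=place(h); print(h,rel(p,r))
crop("h3a.png",im,235,80,275,120,15)
E
```

```text
[ 552.17411371 -228.62013945  100.11039789] [3.14156463e+00 1.12936285e-04 1.63908454e+00] [-0.36572483 -0.37500068 -5.25613023] [-0.01028676 -0.12260852 -0.01848237] 0.0023376736776516767
16 [0.0001 0.0001 0.0003 0.0001 0.0003 0.0004]
10 [0.0001 0.0001 0.0153 0.0001 0.0003 0.0004]
4 [0.0001 0.0001 0.0303 0.0001 0.0003 0.0004]
0 [0.0001 0.0001 0.0403 0.0001 0.0003 0.0004]
```

View pics/h3a.png

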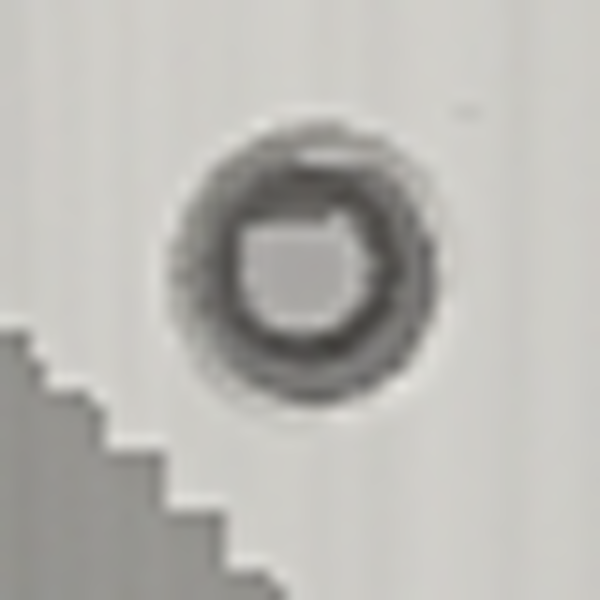

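>>> {"op": "carry_out", "data": {
  "moves": [0,0,0.004,0,0,0,0,0,0,0.007,0,0,0,0,0,0,0.01,0,0,0,0,0,0,0.013,0,0,0,0,0,0,0.016,0,0,0,0,0,0,0.018,0,0,0,0,0,0,0.018,0,0,0,0,0,0,0.018,0,0,0,0]
}}

```text
time: 11.9
tool_pos: [552.2, -228.6, 92.9]
tcp_rot: [3.142, 0.0, 1.639]
contact_force: [-0.4, -0.6, -5.1]
grip_width: 13.5
```

```bash
python3 - <<'E'
from h import *
import pickle
o=get_obs();c=get_calibration("wrist");im=capture("wrist")[:,:,::-1].copy()
print(o['tool_pos'],o['tcp_rot'],o['contact_force'],o['moment'],np.abs(o['dq']).max())
for h in (4,0): p,r=place(h); print(h,rel(p,r))
crop("h4a.png",im,235,80,275,120,15)
E
```

```text
[ 552.19712099 -228.63434643   92.94346554] [3.14150110e+00 1.50898924e-04 1.63913477e+00] [-0.40131963 -0.64267443 -5.10019252] [ 3.00400936e-03 -1.12158247e-01 -7.95746153e-05] 0.00233687636035766
4 [ 0.0001 -0.0001  0.0126  0.0003  0.0004  0.0005]
0 [ 0.0001 -0.0001  0.0226  0.0003  0.0004  0.0005]
```

View pics/h4a.png

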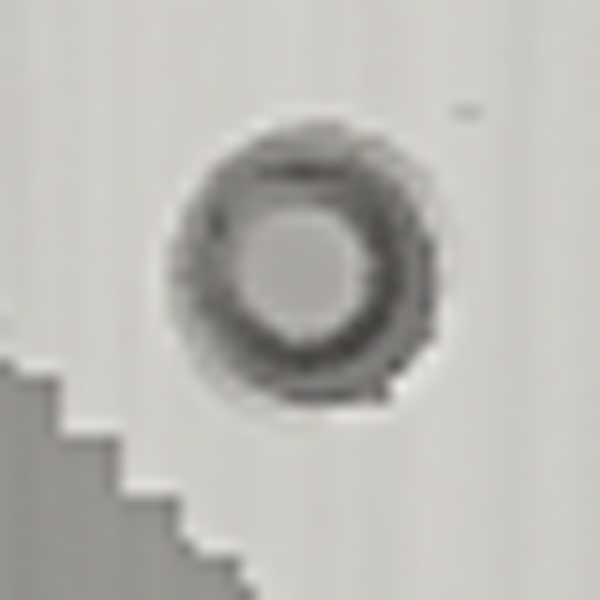

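>>> {"op": "carry_out", "data": {
  "moves": [0,0,0.004,0,0,0,0,0,0,0.007,0,0,0,0,0,0,0.01,0,0,0,0,0,0,0.013,0,0,0,0,0,0,0.016,0,0,0,0,0,0,0.018,0,0,0,0,0,0,0.019,0,0,0,0,0,0,0.019,0,0,0,0]
}}

```text
time: 12.75
tool_pos: [552.2, -228.6, 85.4]
tcp_rot: [3.141, 0.0, 1.639]
contact_force: [-0.1, -0.5, -5.0]
grip_width: 13.7
```

```bash
python3 - <<'E'
from h import *
o=get_obs()
print(o['tool_pos'],o['tcp_rot'],o['contact_force'],o['moment'],np.abs(o['dq']).max())
for h in (0,): p,r=place(h); print(h,rel(p,r))
E
```

```text
[ 552.23621412 -228.63121047   85.35949416] [3.14143051e+00 1.74269025e-04 1.63912405e+00] [-0.10958379 -0.49403418 -4.95110633] [-0.00096046 -0.12479729 -0.01452234] 0.0010520873096112084
0 [ 0.0001 -0.0001  0.0034  0.0003  0.0003  0.0004]
```

>>> {"op": "carry_out", "data": {
  "moves": [0,0,0.001,0,0,0,0,0,0,0.002,0,0,0,0,0,0,0.003,0,0,0,0,0,0,0.004,0,0,0,0,0,0,0.005,0,0,0,0,0,0,0.005,0,0,0,0,0,0,0.005,0,0,0,0,0,0,0.005,0,0,0,0]
}}

```text
time: 13.55
tool_pos: [552.3, -228.7, 84.1]
tcp_rot: [3.141, 0.0, 1.639]
contact_force: [-3.3, 1.4, 5.1]
grip_width: 13.6
```

```bash
python3 - <<'E'
from h import *
o=get_obs()
print(o['tool_pos'],o['tcp_rot'],o['contact_force'],o['moment'],np.abs(o['dq']).max())
im=capture("scene")[:,:,::-1]; crop("s7.png",im,100,150,250,290,4)
E
```

```text
[ 552.27255644 -228.65664435   84.05228134] [3.14108682e+00 4.95679875e-04 1.63923050e+00] [-3.28417046  1.38071658  5.10378034] [ 0.28142013  0.45234365 -0.01059355] 0.002984684701858527
```

View pics/s7.png

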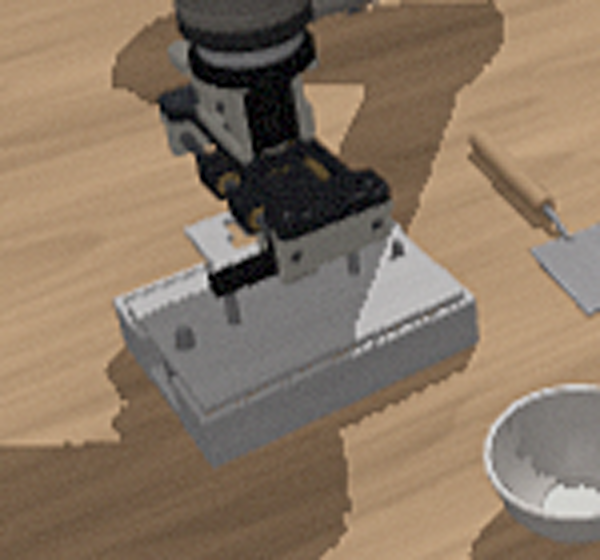

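>>> {"op": "carry_out", "data": {
  "moves": [0,0,0,0,0,0,0.1,0,0,0,0,0,0,0.25,0,0,0,0,0,0,0.4,0,0,0,0,0,0,0.5,0,0,0,0,0,0,0.5,0,0,0,0,0,0,0.5,0,0,0,0,0,0,0.5,0,0,0,0,0,0,0.5]
}}

```text
time: 14.4
tool_pos: [552.3, -228.7, 84.1]
tcp_rot: [3.141, 0.001, 1.639]
contact_force: [0.1, -0.0, -0.4]
grip_width: 46.0
```

>>> {"op": "carry_out", "data": {
  "moves": [0,0,-0.03,0,0,0,0.5,0,0,-0.08,0,0,0,0.5,0,0,-0.15,0,0,0,0.5,-0.1,0,-0.25,0,0,0,0.5,-0.15,0,-0.3,0,0,0,0.5,-0.15,0,-0.35,0,0,0,0.5,-0.15,0,-0.38,0,0,0,0.5,-0.15,0,-0.38,0,0,0,0.5]
}}

```text
time: 15.2
tool_pos: [556.9, -288.6, 238.4]
tcp_rot: [3.138, 0.003, 1.639]
contact_force: [0.1, -0.4, 0.7]
grip_width: 45.8
```

```bash
python3 - <<'E'
from h import *
import pickle
o=get_obs();c=get_calibration("wrist");im=capture("wrist")[:,:,::-1].copy()
print(o['time'],o['tool_pos'],o['tcp_rot'],o['contact_force'],o['grip_width'])
pickle.dump((o,c,im),open("f1.pkl","wb"))
cv2.imwrite("pics/f1.png",cv2.resize(im,(800,600),interpolation=cv2.INTER_CUBIC))
im=capture("scene")[:,:,::-1];cv2.imwrite("pics/s8full.png",im); crop("s8.png",im,100,150,250,290,4)
E
```

```text
15.2 [ 556.8571656  -288.58219949  238.3983613 ] [3.13796040e+00 2.72324276e-03 1.63930326e+00] [ 0.06644129 -0.37185883  0.72630554] 45.79075581999718
```

View pics/f1.png

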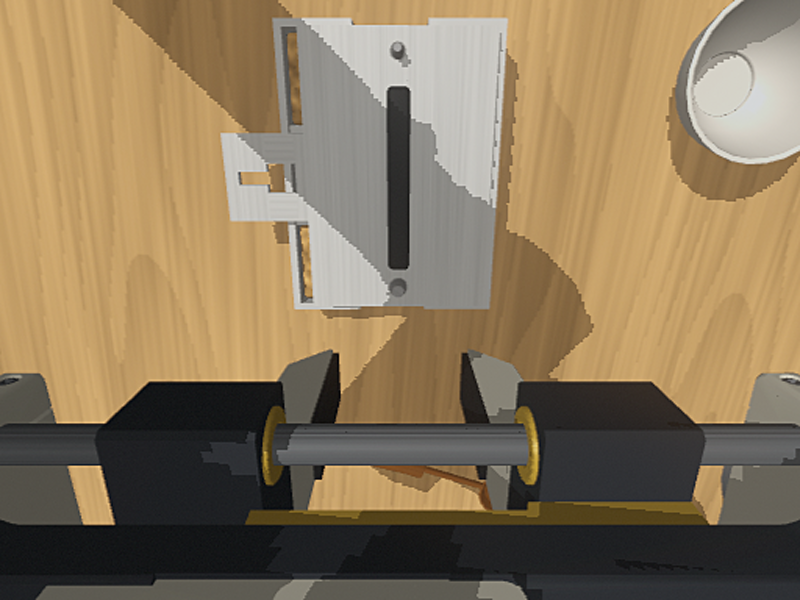

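View pics/s8.png

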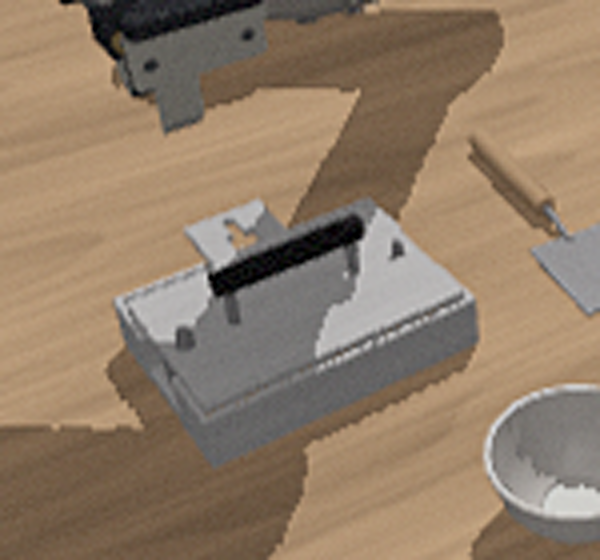

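View pics/s8full.png

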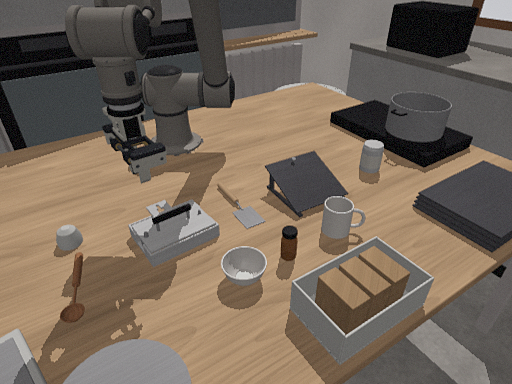

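>>> {"op": "carry_out", "data": {
  "moves": [0,0,0,0,0,0,0.5,0,0,0,0,0,0,0.5,0,0,0,0,0,0,0.5,0,0,0,0,0,0,0.5,0,0,0,0,0,0,0.5,0,0,0,0,0,0,0.5,0,0,0,0,0,0,0.5,0,0,0,0,0,0,0.5]
}}

```text
time: 16.1
tool_pos: [556.1, -287.7, 235.6]
tcp_rot: [-3.142, -0.0, 1.64]
contact_force: [-0.3, -0.4, 0.7]
grip_width: 46.0
```

```bash
python3 -c "
from plant import *
print(get_obs()['contact_force'],close_job())"
```

```text
the job is handed in; nothing more can be done
[-0.31154345 -0.42668882  0.65210292] None
```

The lid is seated on the mould, released, and the job was handed in at 16.1 s.

I gripped the lid by its bar and slid it 26.6 mm up the slope. A wrist picture showed the stud's head centred in the wide end, and I then lifted the lid square off the panel. Over the mould I looked through the small hole to line it up with its pin, then lowered the lid. It met no force until it reached the rim, where the handle stood within 0.1 mm of its expected height and the force was about 10 N down. Then I opened the gripper and backed off.

The last wrist and scene pictures show both pins standing through their holes, the larger hole on the larger pin. The lid lies flat on the rim, the robot is clear of it, and the other things are where they were. None of my checks failed. The three camera estimates of the small pin's position differed by up to 1.6 mm across x. I placed the lid by the view through the hole.

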